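Unclip a sample tube and load it on the microscope carriage

TASK

Press down on the rubber pad of the microscope's carriage and drag it towards the front until it is fully out at its stop. Then snap the red-capped sample tube forward out of its sprung clips, lay it on the green mat and let go, take it again by one of its capped ends, and lower it, still held, into the blue trough of the pulled-out carriage, lying level between its caps. Let go, and leave the other things on the bench where they are.

Things in the scene. Friction and masses are not known exactly. Their poses are not given: they have to be found in the camera images.
- scope: Digital microscope, fixed. Origin on the bench; own -x is its front, roughly towards the robot, z up. Base x -120 to +170 mm, 120 mm wide (y), rails 34 mm high, carriage between them. White column at x = +150, 305 mm high; head over x = +50, 54 mm across, its objective's end 130 mm above the bench.
- pull (a joint): How far the microscope's flat carriage is pulled out to the front (its -x), m: 0 = in, under the head; 0.12 = at the front stop. Starts at 0 to 0.02, stays where left, slides with about 1.5 N. It lies flush between the rails and cannot be pinched: press on its rubber pad with 5 to 15 N and drag.
- press_pad (a point): Centre of the top of the black rubber pad glued on the front part of the carriage: 90 mm (x) by 80 mm (y), top 38 mm above the bench, 120 mm in front of the trough; axes as the microscope's. It travels with the carriage.
- carriage: The carriage: aluminium plate 220 by 98 mm with rubber pad and blue trough. Its origin and axes coincide with the microscope's when in, and travel with it.
- cradle (a point): Centre of the floor of the blue trough on the carriage, 46 mm up; axes as the microscope's. Trough along y, 100 mm long, ends and top open, 29 mm wide inside, flared (60 mm outside) to its rim 32 mm above the floor. A tube in it has its axis 12 mm above the floor, its caps outside both ends 44 mm above the bench. Carriage out: 70 mm in front of the microscope's origin, clear of the head.
- rack: Clip rack, fixed: wooden base 160 (x) by 235 (y) by 12 mm, origin under its centre, -x is its front, z up. Green dust shields roof over the end caps of the clipped tube (|y| 61 to 117 mm, x -78 to -20, 124 to 128 mm above the bench): from above it can be taken only in its middle.
- clip_mid (a point): Midway between the two orange sprung C-clips, on the axis of the clipped tube, 100 mm above the bench, 60 mm in front of the rack's origin; axes as the rack's. Clips at y = -47 and +47, 14 mm wide, mouths to the front (-x): pull the tube level along -x; it snaps free within 15 mm at about 12 N. Between the clips (80 mm) the tube is clear all round.
- tube: Sample tube, 200 mm long, about 0.14 kg: aluminium barrel 24 mm in diameter; red square caps, 28 x 28 mm, over the last 40 mm of both ends, so it does not roll. Origin at its centre, own y along its length. Starts level in the clips.
- mat: Thin green mat fixed on the bench, 110 mm (x) by 220 mm (y), 6 mm thick, origin at the centre of its underside. A tube lying flat on it has its axis 20 mm above the bench.
- jar_a: Bystander: small clear glass jar with a red lid, 56 mm across, 85 mm high. Origin: centre of its underside.
- jar_b: Bystander: small amber jar with a white lid, 52 mm across, 75 mm high. Origin: centre of its underside.
- dish: Bystander: shallow glass dish, 90 mm across, 16 mm high. Origin: centre of its underside.
- flask: Bystander: white bottle with a blue cap, 60 mm across, 150 mm high. Origin: centre of its underside.
- cup: Bystander: white open cup, 80 mm across, 95 mm high. Origin: centre of its underside.
- brush: Bystander: brush with a round wooden handle, lying on the bench. Origin under it, on the bench.
Not all that is in view belongs to the job. There is more than one size of the tube; the one meant has the size given above.

How it is judged:
On the way, in this order (a step that is already met when the one before it is completed fails the run):
1. The carriage is on its way out (more than 40 mm) with the fingers pressing on the rubber pad (value of joint pull above 0.04 m and contact force between the fingers and carriage above 1 N and x of the grasp point in the frame of press_pad between -0.05 and 0.05 m and y of the grasp point in the frame of press_pad between -0.045 and 0.045 m), for 0.1 s.
2. The carriage is pulled out to its stop (more than 105 mm) (value of joint pull above 0.105 m), for 0.2 s.
3. The tube, held by the fingers, is at least 40 mm forward of the clips (x of tube in the frame of clip_mid below -0.04 m and contact force between the fingers and tube above 1 N), for 0.1 s.
4. The tube lies at rest on the mat, let go (contact force between tube and mat above 0.3 N and contact force between the fingers and tube below 0.05 N and linear speed of tube below 0.03 m/s), for 0.2 s.
5. The tube, held by the fingers near one end (more than 50 mm from its middle), is down in the trough (x of tube in the frame of cradle between -0.006 and 0.006 m and y of tube in the frame of cradle between -0.016 and 0.016 m and z of tube in the frame of cradle between 0.007 and 0.0165 m and angle between the y axis of tube and the y axis of cradle, either way round below 0.1 rad and value of joint pull above 0.105 m and contact force between the fingers and tube above 0.5 N and (y of the grasp point in the frame of tube above 0.05 m or y of the grasp point in the frame of tube below -0.05 m)), for 0.1 s.
At the end, for the whole second after the job is handed in: The carriage is out by more than 105 mm, and the tube lies at rest in its trough, let go: axis 7 to 16.5 mm above the trough floor, within 6 mm across and 16 mm along the trough of its centre, and within 0.1 rad of its direction (x of tube in the frame of cradle between -0.006 and 0.006 m and y of tube in the frame of cradle between -0.016 and 0.016 m and z of tube in the frame of cradle between 0.007 and 0.0165 m and angle between the y axis of tube and the y axis of cradle, either way round below 0.1 rad and value of joint pull above 0.105 m and linear speed of tube below 0.02 m/s and contact force between the fingers and tube below 0.05 N); the robot touches nothing.
It fails at once if A bystander was moved by more than 25 mm (distance of any of jar_a, jar_b, dish, flask, cup, brush from where it was at the start of the episode above 0.025 m).
It also fails if it takes over 67 s, if anything falls off the work surface, if the arm or the gripper's body presses on something with over 40 N, if the wrist force passes 120 N, or if a joint passes its speed limit or range.

ROBOT

A 7-joint arm with a two-finger parallel gripper is mounted at the origin on the work surface. World frame = base frame: x ahead of the robot, y to its left, z up, the work surface at z = 0. Lengths are in m, angles in rad, forces in N, time in s.
With the tool pointing down it reaches from about 0.425 to 0.875 m from the base axis. Payload 4.7 kg.
Tool frame: the origin (TCP) lies at the very end of the fingers, on their centre line; the grasp point (between the pads) lies 19 mm behind it; z points along the fingers, y is the direction in which the jaws open and shut (so a half turn about z gives the same grasp; the last joint's range is limited). The gripper opens to 87 mm and grips with 3 to 60 N. Pads are 19 mm wide; open, the fingers measure 117 mm over their backs; the gripper's body (75 mm by 190 mm) begins 51 mm behind the grasp point.
Start: joints at [-1.207, 0.321, -0.07, 1.45, 0.023, 1.371, -0.057], TCP at [0.223, 0.611, 0.223] pointing down, gripper open.
Joint ranges: [-2.86, 2.86], [-0.3, 2.09], [-1.38, 1.24], [0.06, 2.45], [-1.56, 4.7], [0.09, 2.05], [-2.69, 2.69]. Speed limits (rad/s): [2.57, 2.57, 3.14, 3.14, 3.14, 3.14, 3.14].

INTERFACE

Orientations are given as a rotation vector (axis times angle).
In Python, from bench import ctrl gives the robot as it stands. The module is installed in compiled form; this text tells all that it offers.
- The arm moves only by the tool move_arm, never from a script. Its arguments are lists of equal length, an entry for each row: "dp": the shift along the tool's x, y, z in units of 30 mm (1.0 is 30 mm), a list of three; "turn": the turn about the tool's z in units of 5 degrees (1.0 is 5 degrees); "jaw": the opening, from -1 (shut) to 1 (fully open). A call has 1 to 5 rows; each row is the pose to reach, as a shift and turn from the pose commanded when the call began, along the tool's axes at that moment; what a row does not reach only later rows make up. A row lasts 1/10 s, in which the tool goes at most 50 mm and 8.59 degrees, less where a joint would pass 70% of its speed; a pose out of reach is approached as far as the arm can. A call with a gripper value outside its range is refused whole. The fingers move at their own pace and stop on an object; "grip_force" is the grip in N (left out, the last holds). Time passes only in rows, so rows that repeat a pose let the fingers close. It gives the time, the measured TCP pose, the force and the opening at its end, in the units of the state.
- ctrl.get_state(): the state, without advancing time (a new reading comes with each control period).
- ctrl.get_image(name): name is "scene" or "top"; returns the picture (420x560x3 uint8, red, green, blue); there is no depth.
- ctrl.camera_info(name): a dict with "intrinsics" (3x3 intrinsics, pixels), "extrinsics" (4x4, takes a point from world to camera coordinates). Camera axes: x right, y up, looking along -z (the intrinsics and any distortion apply to the point x, -y, -z); pixel columns grow to the right and rows downward; lengths in m; the calibration is good to about 2 mm. A picture is of the moment at which its call begins. camera_info takes no time and is no camera call.
- ctrl.close_job(): hands the job in, once; it reports no verdict.
Trained networks look in the newest picture that a camera, given by its name, has taken for a name from the list of things; names that differ only in an ending like _2 or _b are one class to them, and where a whole thing is asked for, a point or a joint stands for the part that bears it (a point fixed in the world has none). Each returns a list of dicts, best first, with "confidence" (0 to 1); they miss things now and then, are a little off and sometimes report something else, mostly with a low value. They report only what shows in the picture. A call takes as long as a camera call. They do not tell look-alikes from the thing itself.
- ctrl.look_for(camera, target): "rect" ([centre column, centre row, width, height] in pixels, round what is visible of it).
- ctrl.masks_of(camera, target): "region" (420x560 bool, what is visible of it) and "rect" ([centre column, centre row, width, height] in pixels, round what is visible of it).
The state is a dict: "time": time; "joint_positions": joint angles; "qd": joint speeds; "joint_torque": joint torques, N m; "position": TCP position; "tool_rot": TCP orientation; "ft_force": force on the tool from outside, world axes, zero at the start; "torque": the same for the moment, N m; "grip_width": opening from 0.0 (shut) to 1.0 (fully open).
Only numpy, scipy, OpenCV 4.12 (cv2) and the standard library are available. Lean on these libraries where they do the work, as an engineer would, in place of code of your own. Each camera call takes 0.05 s, during which the arm holds its last target. There are 200 camera calls.

## Working session

There is one attempt and no reset: what is moved stays moved. The work goes in short steps, Python scripts to look and compute and a tool call to move; the robot and the scene stay as the last step left them, time stands still between calls to the robot, and variables do not carry over. Pictures are saved under pics/ and viewed, about 8 in all and at most 12, crops included, and the job is handed in when it is done.

Besides the shell and the picture viewer there is one more tool, called after "Emit:" in YAML: its name, and indented under it one key for each argument. move_arm: Moves the arm, as the interface text tells. Its arguments: {"type":"object","properties":{"dp":{"type":"array","items":{"type":"array","items":{"type":"number"}}},"turn":{"type":"array","items":{"type":"number"}},"jaw":{"type":"array","items":{"type":"number"}},"grip_force":{"type":"number"}},"required":["dp","turn","jaw"]}

```bash
mkdir -p pics; cat > h.py <<'E'
import numpy as np, cv2
from bench import ctrl
def save(cam,fn,crop=None,s=1):
    im=ctrl.get_image(cam)[:,:,::-1]
    if crop: im=im[crop[1]:crop[3],crop[0]:crop[2]]
    cv2.imwrite(fn,cv2.resize(im,None,fx=s,fy=s,interpolation=cv2.INTER_CUBIC))
def ray(cam,u,v,z):
    c=ctrl.camera_info(cam);K=np.array(c["intrinsics"]);E=np.array(c["extrinsics"])
    d=np.linalg.inv(K)@[u,v,1.];d=E[:3,:3].T@(d*[1,-1,-1]);o=-E[:3,:3].T@E[:3,3]
    return o+d*(z-o[2])/d[2]
def proj(cam,p):
    c=ctrl.camera_info(cam);K=np.array(c["intrinsics"]);E=np.array(c["extrinsics"])
    q=E[:3,:3]@p+E[:3,3];q=K@(q*[1,-1,-1]);return q[:2]/q[2]
E
python3 - <<'E'
from h import *
a=ctrl.get_image("scene");b=ctrl.get_image("top")
cv2.imwrite("pics/s0.png",cv2.resize(a[:,:,::-1],None,fx=1.42,fy=1.42))
cv2.imwrite("pics/t0.png",cv2.resize(b[:,:,::-1],None,fx=1.42,fy=1.42))
for c in("scene","top"):
    print(ctrl.camera_info(c))
    for n in("scope","press_pad","cradle","rack","tube","mat"):
        print(c,n,[(np.round(r["rect"],1).tolist(),round(r["confidence"],2)) for r in ctrl.look_for(c,n)[:3]])
print(ctrl.get_state())
E
```

```text
{'intrinsics': array([[433.21999424,   0.        , 285.19061887],
       [  0.        , 433.21999424, 212.19246992],
       [  0.        ,   0.        ,   1.        ]]), 'extrinsics': array([[-0.41994818,  0.90751413,  0.00785031,  0.24495684],
       [-0.77257294, -0.36201682,  0.52160796,  0.3789494 ],
       [ 0.47620854,  0.21298338,  0.85314917, -1.56946275],
       [ 0.        ,  0.        ,  0.        ,  1.        ]])}
scene scope [([168.4, 196.6, 107.8, 120.3], 0.65), ([188.0, 199.6, 61.2, 70.3], 0.29)]
scene press_pad [([185.3, 198.4, 63.4, 68.8], 0.66)]
scene cradle [([187.2, 197.2, 68.8, 61.5], 0.59)]
scene rack [([389.5, 285.6, 113.4, 104.5], 0.57), ([189.9, 199.2, 62.0, 62.9], 0.31)]
scene tube [([396.9, 262.4, 47.4, 25.7], 0.84), ([374.6, 226.4, 43.9, 23.2], 0.55)]
scene mat [([300.1, 217.9, 73.9, 55.5], 0.78)]
{'intrinsics': array([[446.91318114,   0.        , 281.17525893],
       [  0.        , 446.91318114, 209.05070442],
       [  0.        ,   0.        ,   1.        ]]), 'extrinsics': array([[-0.02690654, -0.99960766,  0.00778181,  0.00852436],
       [ 0.9961064
[... 499 characters left out ...]
, 60.9, 33.2], 0.64)]
{'time': 0.7, 'joint_positions': array([-1.2069061 ,  0.32097488, -0.07012549,  1.4505002 ,  0.02260649,
        1.37081359, -0.05687185]), 'qd': array([-0.00154977,  0.00057667,  0.00047093, -0.00049967,  0.00149993,
        0.000173  , -0.00193603]), 'joint_torque': array([-2.23051993e-04, -4.90955114e+01, -4.03033588e-01, -3.12707770e+01,
       -6.36290037e-02,  3.36573087e-02,  1.99595689e-05]), 'position': array([0.22277167, 0.61064916, 0.22260296]), 'tool_rot': array([5.46529768e-01, 3.09362898e+00, 1.30611214e-04]), 'ft_force': array([-0.57707379, -0.09340813,  0.2090023 ]), 'torque': array([0.03758061, 0.02075965, 0.00380272]), 'grip_width': 0.9990955930494749}
```

View pictures.

View pics/s0.png

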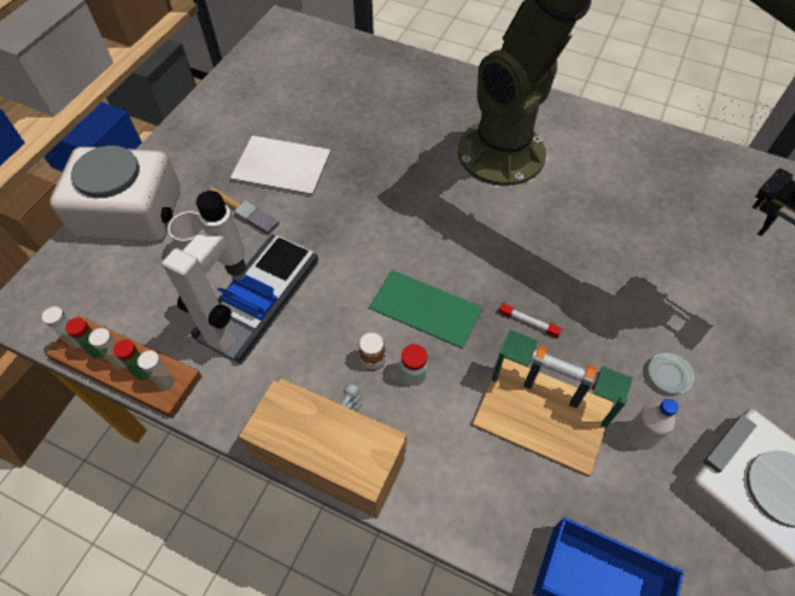

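View pics/t0.png

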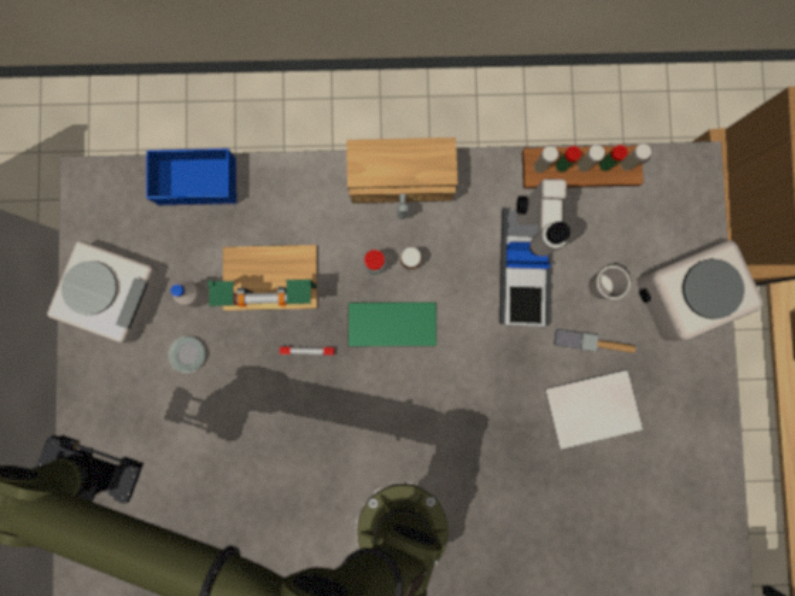

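```bash
cat >> h.py <<'E'
def blob(cam,im,m,seed,z,name):
    n,l,s,c=cv2.connectedComponentsWithStats(m.astype(np.uint8),connectivity=4)
    best=min((i for i in range(1,n) if s[i,4]>15),key=lambda i:np.hypot(*(c[i]-seed)))
    vs,us=np.where(l==best)
    P=np.array([ray(cam,u,v,z)[:2] for u,v in zip(us,vs)])
    (cx,cy),(w,h),a=cv2.minAreaRect((P*1000).astype(np.float32))
    if w<h: w,h,a=h,w,a+90
    print(cam,name,"n",len(us),"centroid",np.round(P.mean(0),4),"rect c",round(cx,1),round(cy,1),"LW",round(w,1),round(h,1),"long dir deg",round((a+90)%180-90,1))
    return P
E
python3 - <<'E'
from h import *
T=ctrl.get_image("top");S=ctrl.get_image("scene")
for cam,im,seeds in(("top",T,dict(pad=(370,214),mat=(276,229),bl=(372,179),gl=(156,206),gr=(211,206),wood=(190,187))),
                ("scene",S,dict(pad=(200,182),mat=(300,217),bl=(175,210),gl=(432,272),gr=(365,248),wood=(383,296)))):
    h=cv2.cvtColor(im,cv2.COLOR_RGB2HSV).astype(int);H,s,v=h[...,0],h[...,1],h[...,2]
    g=(H>55)&(H<90)&(s>90)&(v>30);b=(H>105)&(H<130)&(s>130);k=(v<45)
    w=(H>8)&(H<25)&(s>80)&(v>90)
    for n,m,z in(("pad",k,.038),("mat",g,.006),("bl",b,.078),("gl",g,.128),("gr",g,.128),("wood",w,.012)):
        blob(cam,im,m,seeds[n],z,n)
def cr(im,x,y,fn,r=48,s=6): return cv2.resize(im[y-r:y+r,x-r:x+r,::-1],None,fx=s*.66,fy=s*.66,interpolation=cv2.INTER_CUBIC)
cv2.imwrite("pics/c1.png",np.vstack([np.hstack([cr(T,368,195,0),cr(T,185,205,0)]),np.hstack([cr(S,190,195,0),cr(S,395,275,0)])])[:,:])
print(cv2.imread("pics/c1.png").shape)
for n in("jar_a","jar_b","dish","flask","cup","brush"):
    r=ctrl.look_for("top",n)
    print(n,[(np.round(ray("top",*q["rect"][:2],.05)[:2],3),round(q["confidence"],2)) for q in r[:2]])
E
```

```text
top pad n 462 centroid [ 0.5425 -0.3143] rect c 541.5 -315.7 LW 80.3 70.0 long dir deg -2.6
top mat n 1811 centroid [0.505  0.0132] rect c 504.6 13.0 LW 213.3 106.2 long dir deg 88.8
top bl n 402 centroid [ 0.6543 -0.3093] rect c 658.2 -317.3 LW 106.0 58.7 long dir deg 88.5
top gl n 248 centroid [0.5809 0.4075] rect c 581.8 407.8 LW 53.2 52.4 long dir deg -0.3Traceback (most recent call last):
  File "<stdin>", line 9, in <module>
  File "h.py", line 18, in blob
    P=np.array([ray(cam,u,v,z)[:2] for u,v in zip(us,vs)])
                ~~~^^^^^^^^^^^
  File "h.py", line 8, in ray
    c=ctrl.camera_info(cam);K=np.array(c["intrinsics"]);E=np.array(c["extrinsics"])
ValueError: time passes only in moves, steps and waits
```

```bash
sed -i 's/ctrl.camera_info(cam)/CI(cam)/; 2a import functools\nCI=functools.lru_cache(None)(lambda c:ctrl.camera_info(c))' h.py
cat > m.py <<'E'
from h import *
T=ctrl.get_image("top");S=ctrl.get_image("scene")
for cam,im,seeds in(("top",T,dict(pad=(370,214),mat=(276,229),bl=(372,179),gl=(156,206),gr=(211,206),wood=(190,187))),
                ("scene",S,dict(pad=(200,182),mat=(300,217),bl=(175,210),gl=(432,272),gr=(365,248),wood=(383,296)))):
    h=cv2.cvtColor(im,cv2.COLOR_RGB2HSV).astype(int);H,s,v=h[...,0],h[...,1],h[...,2]
    g=(H>55)&(H<90)&(s>90)&(v>30);b=(H>105)&(H<130)&(s>130);k=(v<45)
    w=(H>8)&(H<25)&(s>80)&(v>90)
    for n,m,z in(("pad",k,.038),("mat",g,.006),("bl",b,.078),("gl",g,.128),("gr",g,.128),("wood",w,.012)):
        blob(cam,im,m,seeds[n],z,n)
def cr(im,x,y,fn,r=48,s=6): return cv2.resize(im[y-r:y+r,x-r:x+r,::-1],None,fx=s*.5,fy=s*.5,interpolation=cv2.INTER_CUBIC)
cv2.imwrite("pics/c1.png",np.vstack([np.hstack([cr(T,368,195,0),cr(T,185,205,0)]),np.hstack([cr(S,190,195,0),cr(S,395,275,0)])])[:,:])
for n in("jar_a","jar_b","dish","flask","cup","brush"):
    r=ctrl.look_for("top",n)
    print(n,[(np.round(ray("top",*q["rect"][:2],.05)[:2],3),round(q["confidence"],2)) for q in r[:2]])
print(ctrl.get_state()["time"])
E
python3 m.py
```

```text
top pad n 459 centroid [ 0.5423 -0.314 ] rect c 541.4 -315.8 LW 80.3 70.0 long dir deg -2.4
top mat n 1808 centroid [0.505  0.0131] rect c 504.6 13.0 LW 213.3 106.3 long dir deg 88.8
top bl n 398 centroid [ 0.6544 -0.3096] rect c 658.1 -319.0 LW 102.7 58.7 long dir deg 88.5
top gl n 251 centroid [0.581  0.4076] rect c 581.7 407.8 LW 53.3 52.4 long dir deg -0.3
top gr n 241 centroid [0.5808 0.2273] rect c 580.0 224.5 LW 65.5 46.2 long dir deg 88.5
top wood n 2294 centroid [0.6413 0.3178] rect c 629.2 316.7 LW 238.1 162.0 long dir deg 89.8
scene pad n 570 centroid [ 0.5425 -0.3173] rect c 542.0 -317.6 LW 87.6 76.9 long dir deg -3.3
scene mat n 2206 centroid [0.5058 0.0138] rect c 504.8 11.7 LW 218.4 109.6 long dir deg 88.7
scene bl n 746 centroid [ 0.6729 -0.3071] rect c 669.5 -314.9 LW 120.8 73.7 long dir deg 86.7
scene gl n 502 centroid [0.5868 0.407 ] rect c 606.4 405.3 LW 108.7 55.0 long dir deg 0.6
scene gr n 404 centroid [0.5815 0.2259] rect c 587.9 226.6 LW 72.2 53.7 long dir deg -0.1
scene wood n 4461 centroid [0.6354 0.319 ] rect c 629.4 316.2 LW 235.8 161.5 long dir deg 89.9
jar_a [(array([ 0.652, -0.04 ]), 0.56), (array([0.644, 0.045]), 0.54)]
jar_b [(array([ 0.652, -0.04 ]), 0.56), (array([0.644, 0.045]), 0.54)]
dish [(array([0.44 , 0.511]), 0.55)]
flask [(array([0.584, 0.5  ]), 0.79)]
cup [(array([ 0.583, -0.524]), 0.85), (array([0.443, 0.514]), 0.72)]
brush [(array([ 0.447, -0.48 ]), 0.7)]
1.2
```

View pics/c1.png

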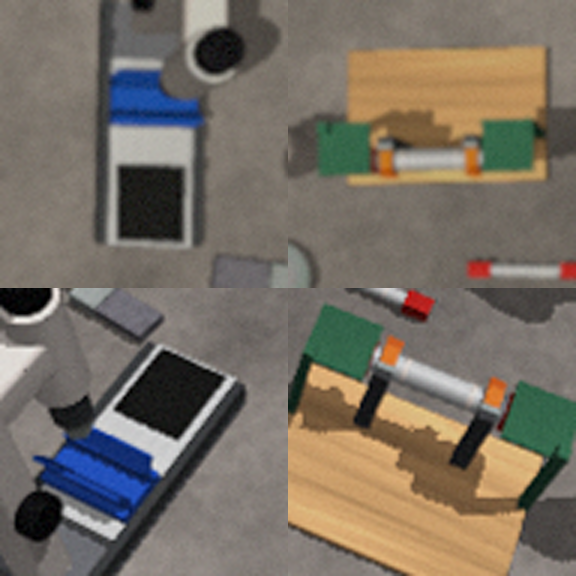

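Views so far (3): the scope is on the right with its pad near top px (370,214). The rack is on the left, the tube in its clips near (186,211). The mat is near (276,229). A smaller decoy tube lies on the bench at (217,249).

Estimates from both cameras, which agree to about 3 mm:
- Pad centre: (0.542, -0.316), yaw about -2.8°
- clip_mid: (0.569, 0.317)
- Mat: (0.505, 0.0125)

First move is across to the pad.

Emit:
move_arm:
  dp:
    - [-14, -11.3, 0]
    - [-14, -11.3, 0]
    - [-14, -11.3, 0]
    - [-14, -11.3, 0]
    - [-14, -11.3, 0]
  turn: [0, 0, 0, 0, 0]
  jaw: [-1, -1, -1, -1, -1]
  grip_force: 20

```text
time: 1.7
position: [0.3526, 0.3947, 0.2228]
tool_rot: [0.546, 3.093, 0.001]
ft_force: [1.0, -0.8, 1.1]
grip_width: 0.632
```

```bash
cat >> h.py <<'E'
from scipy.spatial.transform import Rotation as Ro
def go(*targets):
    "each target x,y,z,theta(deg of tool y): shift/turn from present pose, then from each other"
    s=ctrl.get_state();p=np.array(s["position"]);R=Ro.from_rotvec(s["tool_rot"]).as_matrix()
    th=np.degrees(np.arctan2(R[1,1],R[0,1]))
    print("t",round(s["time"],2),"p",np.round(p,4),"th",round(th,2),"tilt",round(np.degrees(np.arccos(-R[2,2])),2),"F",np.round(s["ft_force"],1),"w",round(s["grip_width"],3))
    for x,y,z,t in targets:
        d=np.array([x,y,z])-p;a=np.radians(th)
        X=np.array([-np.sin(a),np.cos(a)])*-1 if R[0,0]*np.sin(np.arctan2(R[1,1],R[0,1]))>0 else np.array([-np.sin(a),np.cos(a)])
        Y=np.array([np.cos(a),np.sin(a)])
        print("dp",np.round([d[:2]@X/.03,d[:2]@Y/.03,-d[2]/.03],2),"turn",round((th-t)/5,2),"len",round(np.linalg.norm(d)*1000))
        p=np.array([x,y,z]);th=t
E
python3 -c "
from h import *
go((.5,.15,.2,70),(.532,-.3155,.12,70))"
```

```text
t 1.7 p [0.3526 0.3947 0.2228] th 69.96 tilt 0.05 F [ 1.  -0.8  1.1] w 0.632
dp [-7.41 -5.98  0.76] turn -0.01 len 287
dp [ -6.31 -14.22   2.67] turn 0.0 len 473
```

Emit:
move_arm:
  dp:
    - [-7.4, -6, 0.7]
    - [-7.4, -6, 0.7]
    - [-7.4, -6, 0.7]
    - [-7.4, -6, 0.7]
    - [-7.4, -6, 0.7]
  turn: [0, 0, 0, 0, 0]
  jaw: [-1, -1, -1, -1, -1]

```text
time: 2.2
position: [0.4807, 0.1808, 0.2046]
tool_rot: [0.546, 3.093, 0.002]
ft_force: [1.1, 0.2, -0.3]
grip_width: 0.174
```

Emit:
move_arm:
  dp:
    - [-6.5, -14, 0.7]
    - [-6.5, -14, 0.7]
    - [-6.5, -14, 0.7]
    - [-6.5, -14, 0.7]
    - [-6.5, -14, 0.7]
  turn: [0, 0, 0, 0, 0]
  jaw: [-1, -1, -1, -1, -1]

```text
time: 2.7
position: [0.501, -0.0682, 0.1933]
tool_rot: [0.546, 3.093, 0.001]
ft_force: [1.1, 0.5, -0.3]
grip_width: 0.006
```

```bash
python3 -c "
from h import *
go((.532,-.3155,.10,70),(.532,-.3155,.039,70))"
```

```text
t 2.7 p [ 0.501  -0.0682  0.1933] th 69.97 tilt 0.09 F [ 1.1  0.5 -0.3] w 0.006
dp [-3.79 -7.39  3.11] turn -0.01 len 266
dp [0.   0.   2.03] turn 0.0 len 61
```

Emit:
move_arm:
  dp:
    - [-3.8, -7.4, 1.5]
    - [-3.8, -7.4, 2.5]
    - [-3.8, -7.4, 3.1]
    - [-3.8, -7.4, 3.1]
    - [-3.8, -7.4, 3.1]
  turn: [0, 0, 0, 0, 0]
  jaw: [-1, -1, -1, -1, -1]

```text
time: 3.2
position: [0.5306, -0.2996, 0.1066]
tool_rot: [0.545, 3.093, 0.0]
ft_force: [0.6, 0.1, 0.7]
grip_width: 0.008
```

Emit:
move_arm:
  dp:
    - [0, 0, 0]
    - [0, 0, 0.8]
    - [0, 0, 1.5]
    - [0, 0, 1.8]
    - [0, 0, 1.8]
  turn: [0, 0, 0, 0, 0]
  jaw: [-1, -1, -1, -1, -1]

```text
time: 3.7
position: [0.5295, -0.2969, 0.0521]
tool_rot: [-0.545, -3.092, -0.001]
ft_force: [-0.6, 0.2, 1.0]
grip_width: 0.01
```

```bash
python3 -c "
from h import *
go((.532,-.3155,.039,70))"
```

```text
t 3.7 p [ 0.5295 -0.2969  0.0521] th 70.0 tilt 0.14 F [-0.6  0.2  1. ] w 0.01
dp [-0.29 -0.55  0.44] turn 0.0 len 23
```

Emit:
move_arm:
  dp:
    - [-0.3, -0.55, 0]
    - [-0.3, -0.55, 0.3]
    - [-0.3, -0.55, 0.4]
    - [-0.3, -0.55, 0.45]
    - [-0.3, -0.55, 0.5]
  turn: [0, 0, 0, 0, 0]
  jaw: [-1, -1, -1, -1, -1]

```text
time: 4.2
position: [0.5333, -0.3156, 0.0385]
tool_rot: [0.545, 3.094, 0.002]
ft_force: [-2.3, 1.3, 7.9]
grip_width: 0.005
```

```bash
python3 -c "
from h import *
go((.4,-.3155+.132*.049,.036,70))"
```

```text
t 4.2 p [ 0.5333 -0.3156  0.0385] th 70.01 tilt 0.07 F [-2.3  1.3  7.9] w 0.005
dp [ 4.25 -1.31  0.08] turn 0.0 len 133
```

Emit:
move_arm:
  dp:
    - [0.4, -0.12, 0.05]
    - [1.0, -0.31, 0.05]
    - [1.6, -0.5, 0.05]
    - [2.2, -0.68, 0.05]
    - [2.8, -0.87, 0.05]
  turn: [0, 0, 0, 0, 0]
  jaw: [-1, -1, -1, -1, -1]

```text
time: 4.7
position: [0.4474, -0.3109, 0.0384]
tool_rot: [0.543, 3.089, 0.003]
ft_force: [1.6, 3.4, 10.5]
grip_width: 0.011
```

```bash
python3 -c "
from h import *
go((.4,-.3155+.132*.049,.036,70))"
```

```text
t 4.7 p [ 0.4474 -0.3109  0.0384] th 70.06 tilt 0.3 F [ 1.6  3.4 10.5] w 0.011
dp [ 1.51 -0.48  0.08] turn 0.01 len 48
```

Emit:
move_arm:
  dp:
    - [0.3, -0.1, 0.02]
    - [0.7, -0.22, 0.02]
    - [1.0, -0.31, 0.02]
    - [1.4, -0.43, 0.02]
    - [1.4, -0.43, 0.02]
  turn: [0, 0, 0, 0, 0]
  jaw: [-1, -1, -1, -1, -1]

```text
time: 5.2
position: [0.4034, -0.3097, 0.0384]
tool_rot: [0.545, 3.088, 0.002]
ft_force: [-0.4, 2.8, 11.3]
grip_width: 0.005
```

Emit:
move_arm:
  dp:
    - [0, 0, -1]
    - [0, 0, -2]
    - [0, 0, -3.5]
    - [0, 0, -3.5]
    - [0, 0, -3.5]
  turn: [0, 0, 0, 0, 0]
  jaw: [-1, -1, -1, -1, -1]

```text
time: 5.7
position: [0.402, -0.3099, 0.142]
tool_rot: [0.545, 3.091, 0.001]
ft_force: [-0.1, 0.4, -1.1]
grip_width: 0.008
```

```bash
python3 -c "
from h import *
go((.52,-.05,.2,0))
T=ctrl.get_image('top');S=ctrl.get_image('scene')
c=[cv2.resize(im[y-60:y+60,x-60:x+60,::-1],None,fx=3.3,fy=3.3,interpolation=cv2.INTER_CUBIC) for im,x,y in((T,368,215),(S,195,185))]
cv2.imwrite('pics/c2.png',np.hstack(c))
for cam,im,sb in(('top',T,(372,218)),('scene',S,(215,180))):
    h=cv2.cvtColor(im,cv2.COLOR_RGB2HSV).astype(int);H,s,v=h[...,0],h[...,1],h[...,2]
    blob(cam,im,(H>105)&(H<130)&(s>130),sb,.078,'bl')
    blob(cam,im,(v<45),(370,245),.038,'pad')
"
```

```text
t 5.7 p [ 0.402  -0.3099  0.142 ] th 70.0 tilt 0.18 F [-0.1  0.4 -1.1] w 0.008
dp [-0.73  9.49 -1.93] turn 14.0 len 291
top bl n 511 centroid [ 0.5437 -0.3112] rect c 544.1 -311.1 LW 102.3 61.5 long dir deg 87.6
top pad n 172 centroid [ 0.7188 -0.4045] rect c 718.9 -403.1 LW 53.4 46.4 long dir deg 88.5
scene bl n 737 centroid [ 0.5554 -0.3038] rect c 554.4 -308.2 LW 122.2 79.2 long dir deg 85.2
scene pad n 88 centroid [0.5771 0.2691] rect c 577.8 268.8 LW 53.2 14.6 long dir deg -4.5
```

View pics/c2.png

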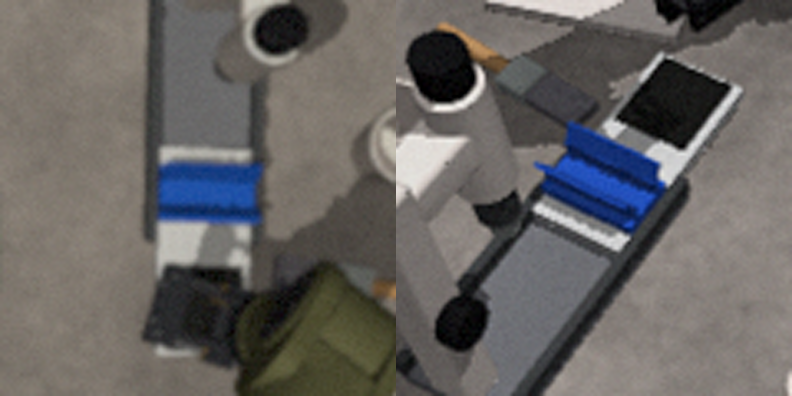

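```bash
python3 -c "
from h import *
print(ray('top',353.5,228.3,.034),ray('scene',222.8,181.5,.034))
for cam in('top','scene'):
    ctrl.get_image(cam)
    for n in('cradle','press_pad','scope'):
        for r in ctrl.masks_of(cam,n)[:1]: print(cam,n,np.round(r['rect']),r['confidence'])
"
```

```text
[ 0.49455198 -0.25684177  0.034     ] [ 0.50674297 -0.2503475   0.034     ]
top cradle [372. 230.  36.  56.] 0.9
top press_pad [372. 231.  29.  56.] 0.77
top scope [375. 194.  51. 139.] 0.91
scene cradle [209. 170.  62.  60.] 0.95
scene press_pad [209. 173.  64.  61.] 0.94
scene scope [179. 195. 124. 121.] 0.57
```

Picture 4: the carriage is out. The trough moved about 114 mm and now sits about 52 mm behind the rail front, which means pull is about 0.118. Next is the rack.

```bash
python3 -c "
from h import *
go((.569,.317,.2,0))"
```

```text
t 6.2 p [ 0.4009 -0.31    0.1406] th 69.95 tilt 0.05 F [ 0.4 -0.9  0.5] w 0.006
dp [ 1.9  21.56 -1.98] turn 13.99 len 652
```

Emit:
move_arm:
  dp:
    - [1.9, 21.5, -2]
    - [1.9, 21.5, -2]
    - [1.9, 21.5, -2]
    - [1.9, 21.5, -2]
    - [1.9, 21.5, -2]
  turn: [14, 14, 14, 14, 14]
  jaw: [1, 1, 1, 1, 1]

```text
time: 6.7
position: [0.4552, -0.1137, 0.1598]
tool_rot: [-1.455, -2.784, -0.002]
ft_force: [-0.2, 0.3, -0.3]
grip_width: 0.377
```

```bash
python3 -c "
from h import *
go((.569,.317,.2,0))"
```

```text
t 6.7 p [ 0.4552 -0.1137  0.1598] th 34.81 tilt 0.07 F [-0.2  0.3 -0.3] w 0.377
dp [ 9.62 11.31 -1.34] turn 6.96 len 447
```

Emit:
move_arm:
  dp:
    - [9.6, 11.3, -1.3]
    - [9.6, 11.3, -1.3]
    - [9.6, 11.3, -1.3]
    - [9.6, 11.3, -1.3]
    - [9.6, 11.3, -1.3]
  turn: [6.9, 6.9, 6.9, 6.9, 6.9]
  jaw: [1, 1, 1, 1, 1]

```text
time: 7.2
position: [0.5138, 0.11, 0.1802]
tool_rot: [-2.214, -2.228, -0.001]
ft_force: [0.5, 0.1, 0.3]
grip_width: 0.832
```

```bash
python3 -c "
from h import *
go((.569,.317,.2,0))"
```

```text
t 7.2 p [0.5138 0.11   0.1802] th 0.36 tilt 0.06 F [0.5 0.1 0.3] w 0.832
dp [ 6.89  1.88 -0.66] turn 0.07 len 215
```

Emit:
move_arm:
  dp:
    - [6.9, 1.85, -0.6]
    - [6.9, 1.85, -0.6]
    - [6.9, 1.85, -0.6]
    - [6.9, 1.85, -0.6]
    - [6.9, 1.85, -0.6]
  turn: [0.1, 0.1, 0.1, 0.1, 0.1]
  jaw: [1, 1, 1, 1, 1]

```text
time: 7.7
position: [0.5655, 0.3236, 0.1975]
tool_rot: [-2.208, -2.23, -0.003]
ft_force: [-0.8, -0.4, -0.4]
grip_width: 0.998
```

Emit:
move_arm:
  dp:
    - [0, 0, 0]
    - [0, 0, 0]
    - [0, 0, 0]
  turn: [0, 0, 0]
  jaw: [1, 1, 1]

```text
time: 8.0
position: [0.5671, 0.3134, 0.1982]
tool_rot: [2.222, 2.22, -0.001]
ft_force: [0.2, 0.2, 0.3]
grip_width: 1.001
```

```bash
python3 -c "
from h import *
go((.569,.317,.081,0))"
```

```text
t 8.0 p [0.5671 0.3134 0.1982] th -0.04 tilt 0.03 F [0.2 0.2 0.3] w 1.001
dp [0.12 0.06 3.91] turn -0.01 len 117
```

Emit:
move_arm:
  dp:
    - [0.12, 0.06, 1]
    - [0.12, 0.06, 2]
    - [0.12, 0.06, 3]
    - [0.12, 0.06, 3.9]
    - [0.12, 0.06, 3.9]
  turn: [0, 0, 0, 0, 0]
  jaw: [1, 1, 1, 1, 1]

```text
time: 8.5
position: [0.5659, 0.3162, 0.0773]
tool_rot: [-2.22, -2.22, 0.012]
ft_force: [-1.3, -1.0, -0.3]
grip_width: 1.0
```

Emit:
move_arm:
  dp:
    - [0, 0, 0]
    - [0, 0, 0]
    - [0, 0, 0]
    - [0, 0, 0]
    - [0, 0, 0]
  turn: [0, 0, 0, 0, 0]
  jaw: [-0.4, -0.4, -1, -1, -1]
  grip_force: 30

```text
time: 9.0
position: [0.5688, 0.3202, 0.0821]
tool_rot: [-2.218, -2.224, -0.003]
ft_force: [0.9, -0.1, 1.2]
grip_width: 0.632
```

```bash
python3 -c "
from h import *
go((.48,.317,.081,0))"
```

```text
t 9.0 p [0.5688 0.3202 0.0821] th 0.15 tilt 0.11 F [ 0.9 -0.1  1.2] w 0.632
dp [-0.1  -2.96  0.04] turn 0.03 len 89
```

Emit:
move_arm:
  dp:
    - [0, 0, 0]
    - [0, 0, 0]
    - [0, 0, 0]
    - [0, 0, 0]
    - [0, 0, 0]
  turn: [0, 0, 0, 0, 0]
  jaw: [-1, -1, -1, -1, -1]

```text
time: 9.5
position: [0.5685, 0.3199, 0.0812]
tool_rot: [-2.218, -2.224, -0.001]
ft_force: [-0.1, -0.8, 0.3]
grip_width: 0.265
```

```bash
python3 -c "
from h import *
go((.48,.317,.081,0))"
```

```text
t 9.5 p [0.5685 0.3199 0.0812] th 0.14 tilt 0.05 F [-0.1 -0.8  0.3] w 0.265
dp [-0.09 -2.95  0.01] turn 0.03 len 89
```

Emit:
move_arm:
  dp:
    - [0, 0, 0]
    - [0, -0.4, 0]
    - [0, -0.8, 0]
    - [0, -1.4, 0]
    - [0, -2.2, 0]
  turn: [0, 0, 0, 0, 0]
  jaw: [-1, -1, -1, -1, -1]

```text
time: 10.0
position: [0.5018, 0.3192, 0.0808]
tool_rot: [-2.219, -2.223, 0.0]
ft_force: [-0.8, -0.2, -1.7]
grip_width: 0.261
```

Emit:
move_arm:
  dp:
    - [0, -0.4, 0]
    - [0, -0.4, 0]
    - [0, -0.4, 0]
  turn: [0, 0, 0]
  jaw: [-1, -1, -1]

```text
time: 10.3
position: [0.491, 0.3198, 0.0815]
tool_rot: [-2.218, -2.224, -0.002]
ft_force: [0.7, 0.2, -1.5]
grip_width: 0.269
```

```bash
python3 -c "
from h import *
go((.485,.3,.14,0),(.505,.015,.14,0))
T=ctrl.get_image('top');S=ctrl.get_image('scene')
c=[cv2.resize(im[y-60:y+60,x-60:x+60,::-1],None,fx=3.3,fy=3.3,interpolation=cv2.INTER_CUBIC) for im,x,y in((T,190,220),(S,395,260))]
cv2.imwrite('pics/c3.png',np.hstack(c))
"
```

```text
t 10.3 p [0.491  0.3198 0.0815] th 0.15 tilt 0.09 F [ 0.7  0.2 -1.5] w 0.269
dp [-0.66 -0.2  -1.95] turn 0.03 len 62
dp [-9.5   0.67 -0.  ] turn 0.0 len 286
```

View pics/c3.png

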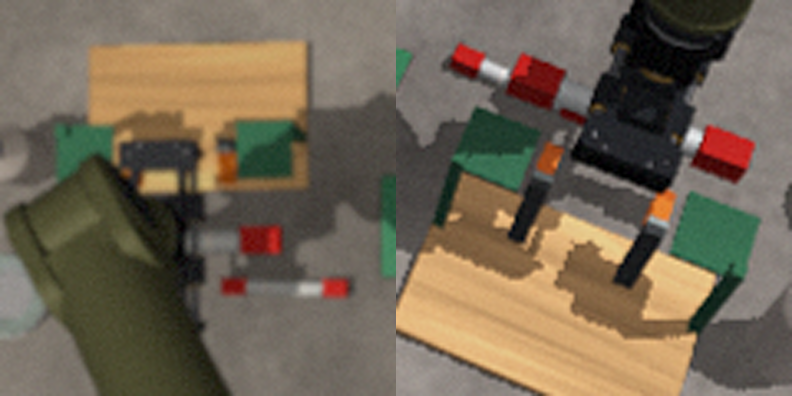

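Picture 5: the tube is out of the clips, held in its middle and level. Next, carry it to the mat.

Emit:
move_arm:
  dp:
    - [0, 0, -1]
    - [-1, 0, -1.5]
    - [-2.5, 0, -1.5]
    - [-4, 0, -1.5]
    - [-5.5, 0, -1.5]
  turn: [0, 0, 0, 0, 0]
  jaw: [-1, -1, -1, -1, -1]

```text
time: 10.9
position: [0.4918, 0.1526, 0.1265]
tool_rot: [2.219, 2.223, 0.002]
ft_force: [0.7, -0.7, -1.3]
grip_width: 0.264
```

Emit:
move_arm:
  dp:
    - [-1.5, 0, 0.5]
    - [-3, 0, 1]
    - [-4, 0, 1.5]
    - [-4.6, 0, 2]
    - [-4.6, 0, 2]
  turn: [0, 0, 0, 0, 0]
  jaw: [-1, -1, -1, -1, -1]

```text
time: 11.4
position: [0.4901, 0.0124, 0.0644]
tool_rot: [-2.225, -2.216, 0.005]
ft_force: [0.1, -0.8, -1.1]
grip_width: 0.265
```

```bash
python3 -c "
from h import *
go((.495,.015,.025,0),(.495,.015,.009,0))
"
```

```text
t 11.4 p [0.4901 0.0124 0.0644] th -0.23 tilt 0.2 F [ 0.1 -0.8 -1.1] w 0.265
dp [0.09 0.16 1.31] turn -0.05 len 40
dp [0.   0.   0.53] turn 0.0 len 16
```

Emit:
move_arm:
  dp:
    - [0, 0.1, 0.6]
    - [0, 0.1, 1.2]
    - [0, 0.1, 1.6]
    - [0, 0.1, 1.83]
    - [0, 0.1, 1.83]
  turn: [0, 0, 0, 0, 0]
  jaw: [-1, -1, -1, -1, -1]

```text
time: 11.9
position: [0.4938, 0.0171, 0.0105]
tool_rot: [-2.217, -2.224, 0.001]
ft_force: [-0.4, 0.0, -1.3]
grip_width: 0.265
```

Emit:
move_arm:
  dp:
    - [0, 0, 0]
    - [0, 0, 0]
    - [0, 0, 0]
  turn: [0, 0, 0]
  jaw: [-1, -1, -1]

```text
time: 12.2
position: [0.4948, 0.0169, 0.0118]
tool_rot: [2.219, 2.224, 0.003]
ft_force: [0.6, -0.6, -1.9]
grip_width: 0.27
```

```bash
python3 -c "
from h import *
go((.495,.015,.008,0))
"
```

```text
t 12.2 p [0.4948 0.0169 0.0118] th 0.15 tilt 0.11 F [ 0.6 -0.6 -1.9] w 0.27
dp [-0.06  0.01  0.13] turn 0.03 len 4
```

Lower 4 mm more, then release.

Emit:
move_arm:
  dp:
    - [0, 0, 0.1]
    - [0, 0, 0.13]
    - [0, 0, 0.13]
    - [0, 0, 0.13]
    - [0, 0, 0.13]
  turn: [0, 0, 0, 0, 0]
  jaw: [-1, -1, -1, -0.2, 0]

```text
time: 12.7
position: [0.4945, 0.0168, 0.0074]
tool_rot: [-2.218, -2.224, -0.002]
ft_force: [-0.1, 0.5, -0.7]
grip_width: 0.374
```

Emit:
move_arm:
  dp:
    - [0, 0, 0]
    - [0, 0, 0]
    - [0, 0, 0]
    - [0, 0, 0]
    - [0, 0, 0]
  turn: [0, 0, 0, 0, 0]
  jaw: [1, 1, 1, 1, 1]

```text
time: 13.2
position: [0.4942, 0.0168, 0.0072]
tool_rot: [-2.218, -2.224, -0.001]
ft_force: [-0.2, 0.6, -0.2]
grip_width: 0.821
```

Emit:
move_arm:
  dp:
    - [0, 0, -1]
    - [0, 0, -2.5]
    - [0, 0, -4.2]
    - [0, 0, -5]
    - [0, 0, -5]
  turn: [0, 0, 0, 0, 0]
  jaw: [1, 1, 1, 1, 1]

```text
time: 13.7
position: [0.4973, 0.017, 0.1617]
tool_rot: [2.216, 2.222, 0.013]
ft_force: [0.1, 1.2, 0.1]
grip_width: 0.997
```

```bash
cat > c.py <<'E'
from h import *
go((.495,.095,.1,0))
T=ctrl.get_image('top');S=ctrl.get_image('scene')
c=[cv2.resize(im[y-60:y+60,x-60:x+60,::-1],None,fx=3.3,fy=3.3,interpolation=cv2.INTER_CUBIC) for im,x,y in((T,276,229),(S,300,215))]
cv2.imwrite('pics/c4.png',np.hstack(c))
for cam,im,b in(('top',T,(216,169,336,289)),('scene',S,(240,155,360,250))):
    h=cv2.cvtColor(im,cv2.COLOR_RGB2HSV).astype(int);H,s,v=h[...,0],h[...,1],h[...,2]
    m=((H<8)|(H>172))&(s>120)&(v>60)
    n,l,st,ce=cv2.connectedComponentsWithStats(m.astype(np.uint8))
    for i in range(1,n):
        if st[i,4]>15 and b[0]<ce[i][0]<b[2] and b[1]<ce[i][1]<b[3]: print(cam,ce[i].round(1),st[i,4],np.round(ray(cam,*ce[i],.03),4))
E
python3 c.py
```

```text
t 13.7 p [0.4973 0.017  0.1617] th 0.14 tilt 0.51 F [0.1 1.2 0.1] w 0.997
dp [ 2.6  -0.07  2.06] turn 0.03 len 100
top [263.4 182.5] 167 [0.6641 0.0535 0.03  ]
top [251.2 230.9] 55 [0.4951 0.1002 0.03  ]
top [299.1 229.7] 75 [ 0.495  -0.0672  0.03  ]
top [231.4 246.6] 45 [0.4426 0.1699 0.03  ]
scene [277.2 201.1] 139 [ 0.4983 -0.0666  0.03  ]
scene [356.1 218.1] 72 [0.4527 0.1722 0.03  ]
scene [326.  220.6] 156 [0.4989 0.0941 0.03  ]
```

View pics/c4.png

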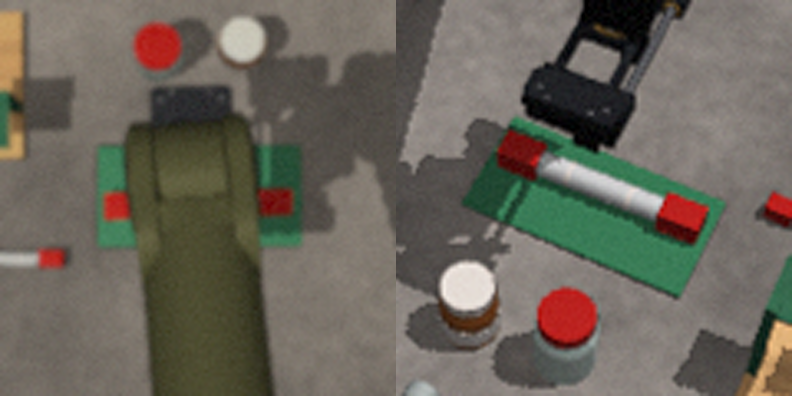

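Picture 6: the tube lies flat on the mat, caps at (0.495, -0.067) and (0.496, 0.094), and let go. Regrasp by the +y cap.

Emit:
move_arm:
  dp:
    - [1, -0.05, 1]
    - [2, -0.05, 2]
    - [2.5, -0.05, 3]
    - [2.5, -0.05, 3.5]
    - [2.5, -0.05, 3.5]
  turn: [0, 0, 0, 0, 0]
  jaw: [1, 1, 1, 1, 1]

```text
time: 14.3
position: [0.4886, 0.0912, 0.048]
tool_rot: [-2.214, -2.222, 0.012]
ft_force: [-0.7, -0.8, -0.2]
grip_width: 0.997
```

```bash
python3 -c "
from h import *
go((.495,.092,.009,0))
"
```

```text
t 14.3 p [0.4886 0.0912 0.048 ] th 0.21 tilt 0.5 F [-0.7 -0.8 -0.2] w 0.997
dp [0.03 0.21 1.3 ] turn 0.04 len 39
```

Emit:
move_arm:
  dp:
    - [0, 0.05, 0.6]
    - [0, 0.05, 1.1]
    - [0, 0.05, 1.1]
    - [0, 0.05, 1.1]
    - [0, 0.05, 1.1]
  turn: [0, 0, 0, 0, 0]
  jaw: [1, 1, 1, 1, 1]

```text
time: 14.8
position: [0.4947, 0.0917, 0.0202]
tool_rot: [-2.219, -2.224, -0.003]
ft_force: [1.4, 0.6, -0.3]
grip_width: 1.003
```

```bash
python3 -c "
from h import *
go((.495,.092,.009,0))
"
```

```text
t 14.8 p [0.4947 0.0917 0.0202] th 0.11 tilt 0.11 F [ 1.4  0.6 -0.3] w 1.003
dp [0.01 0.01 0.37] turn 0.02 len 11
```

Emit:
move_arm:
  dp:
    - [0, 0, 0.2]
    - [0, 0, 0.37]
    - [0, 0, 0.37]
    - [0, 0, 0.37]
    - [0, 0, 0.37]
  turn: [0, 0, 0, 0, 0]
  jaw: [1, 1, 0, -1, -1]
  grip_force: 60

```text
time: 15.3
position: [0.4941, 0.0918, 0.0082]
tool_rot: [-2.218, -2.224, -0.001]
ft_force: [0.0, 0.1, -0.9]
grip_width: 0.809
```

Emit:
move_arm:
  dp:
    - [0, 0, 0]
    - [0, 0, 0]
    - [0, 0, 0]
    - [0, 0, 0]
    - [0, 0, 0]
  turn: [0, 0, 0, 0, 0]
  jaw: [-1, -1, -1, -1, -1]

```text
time: 15.8
position: [0.494, 0.0918, 0.0082]
tool_rot: [-2.218, -2.224, -0.001]
ft_force: [-0.6, -0.3, -1.2]
grip_width: 0.358
```

Emit:
move_arm:
  dp:
    - [0, 0, 0]
    - [0, 0, 0]
    - [0, 0, 0]
    - [0, 0, -0.7]
    - [0, 0, -1.5]
  turn: [0, 0, 0, 0, 0]
  jaw: [-1, -1, -1, -1, -1]

```text
time: 16.3
position: [0.4927, 0.0914, 0.0525]
tool_rot: [-2.217, -2.223, 0.004]
ft_force: [0.4, 0.6, -1.4]
grip_width: 0.314
```

```bash
python3 -c "
from h import *
go((.495,.0,.16,0))
T=ctrl.get_image('top');S=ctrl.get_image('scene')
c=[cv2.resize(im[y-60:y+60,x-60:x+60,::-1],None,fx=3.3,fy=3.3,interpolation=cv2.INTER_CUBIC) for im,x,y in((T,366,215),(S,300,205))]
cv2.imwrite('pics/c5.png',np.hstack(c))
for cam,im,sb in(('top',T,(372,218)),('scene',S,(215,180))):
    h=cv2.cvtColor(im,cv2.COLOR_RGB2HSV).astype(int);H,s,v=h[...,0],h[...,1],h[...,2]
    blob(cam,im,(H>105)&(H<130)&(s>130),sb,.078,'bl')
    blob(cam,im,(v<45),(370,247) if cam=='top' else (220,155),.038,'pad')
"
```

```text
t 16.3 p [0.4927 0.0914 0.0525] th 0.14 tilt 0.18 F [ 0.4  0.6 -1.4] w 0.314
dp [-3.05  0.07 -3.58] turn 0.03 len 141
top bl n 513 centroid [ 0.5437 -0.311 ] rect c 544.1 -311.1 LW 102.3 61.5 long dir deg 87.6
top pad n 475 centroid [ 0.4247 -0.3078] rect c 426.2 -307.2 LW 79.8 69.5 long dir deg -2.6
scene bl n 732 centroid [ 0.556  -0.3035] rect c 554.9 -308.0 LW 121.5 78.1 long dir deg 86.2
scene pad n 506 centroid [ 0.4255 -0.3102] rect c 425.0 -310.4 LW 87.4 76.8 long dir deg -3.4
```

View pics/c5.png

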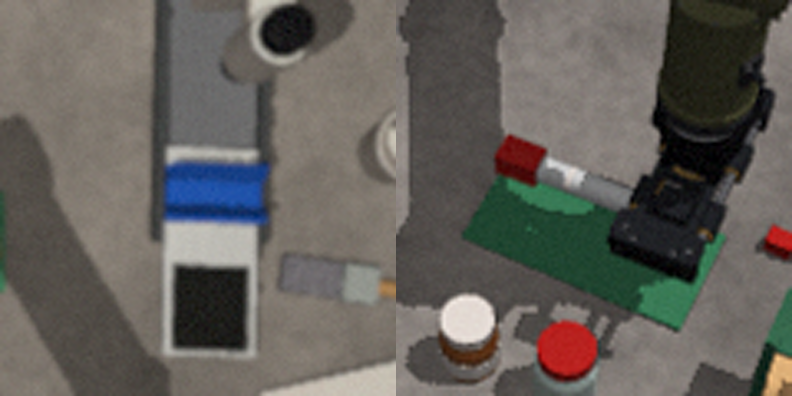

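Picture 7: the tube is held by its +y cap with its far end free. The carriage is out: pad at (0.425, -0.309), trough at about (0.5445, -0.3125), yaw -2.8°.

Emit:
move_arm:
  dp:
    - [0, 0, -1]
    - [-1, 0.2, -2]
    - [-2.3, 0.5, -3]
    - [-3.8, 0.8, -3]
    - [-5.3, 1.0, -3]
  turn: [0, 0, 0.2, 0.4, 0.6]
  jaw: [-1, -1, -1, -1, -1]

```text
time: 16.9
position: [0.5252, -0.0684, 0.1434]
tool_rot: [2.275, 2.166, 0.004]
ft_force: [0.1, -0.8, -1.9]
grip_width: 0.315
```

```bash
python3 -c "
from h import *
go((.5483,-.2346,.13,-2.8))
"
```

```text
t 16.9 p [ 0.5252 -0.0684  0.1434] th -2.81 tilt 0.13 F [ 0.1 -0.8 -1.9] w 0.315
dp [-5.5   1.04  0.45] turn -0.0 len 168
```

Emit:
move_arm:
  dp:
    - [-1.5, 0.3, 0]
    - [-3, 0.6, 0]
    - [-4.3, 0.8, 0]
    - [-5.2, 1.0, 0]
    - [-5.4, 1.04, 0]
  turn: [0, 0, 0, 0, 0]
  jaw: [-1, -1, -1, -1, -1]

```text
time: 17.4
position: [0.5462, -0.2352, 0.1417]
tool_rot: [-2.282, -2.159, 0.004]
ft_force: [-0.8, -0.0, -1.2]
grip_width: 0.317
```

Emit:
move_arm:
  dp:
    - [0, 0, 0]
    - [0, 0, 0]
    - [0, 0, 0]
  turn: [0, 0, 0]
  jaw: [-1, -1, -1]

```text
time: 17.7
position: [0.5477, -0.2284, 0.1424]
tool_rot: [-2.272, -2.167, -0.002]
ft_force: [0.1, 0.4, -0.9]
grip_width: 0.316
```

```bash
cat > d.py <<'E'
from h import *
import sys
go((.5483,-.2346,.075,-2.8),(.5483,-.2346,.047,-2.8))
s=ctrl.get_state();p=s['position'];a=np.radians(-2.8)
T=ctrl.get_image('top');S=ctrl.get_image('scene')
far=np.array([p[0]-.158*np.sin(-a),p[1]-.158*np.cos(a),p[2]+.011+.014])
for cam,im in(('top',T),('scene',S)):
    e=proj(cam,far)
    h=cv2.cvtColor(im,cv2.COLOR_RGB2HSV).astype(int);H,sa,v=h[...,0],h[...,1],h[...,2]
    m=((H<8)|(H>172))&(sa>120)&(v>40)
    n,l,st,ce=cv2.connectedComponentsWithStats(m.astype(np.uint8))
    print(cam,'far cap top expected',e.round(1),'red:',[(ce[i].round(1).tolist(),int(st[i,4])) for i in range(1,n) if st[i,4]>15 and np.hypot(*(ce[i]-e))<40])
c=[cv2.resize(im[y-50:y+50,x-50:x+50,::-1],None,fx=4,fy=4,interpolation=cv2.INTER_CUBIC) for im,x,y in((T,366,215),(S,210,185))]
cv2.imwrite(sys.argv[1],np.hstack(c))
E
python3 d.py pics/c6.png
```

```text
t 17.7 p [ 0.5477 -0.2284  0.1424] th -2.7 tilt 0.13 F [ 0.1  0.4 -0.9] w 0.316
dp [-0.21  0.03  2.25] turn 0.02 len 68
dp [0.   0.   0.93] turn 0.0 len 28
top far cap top expected [400.3 211.3] red: [([399.8, 211.1], 116)]
scene far cap top expected [170.6 146.8] red: [([169.9, 148.9], 154)]
```

View pics/c6.png

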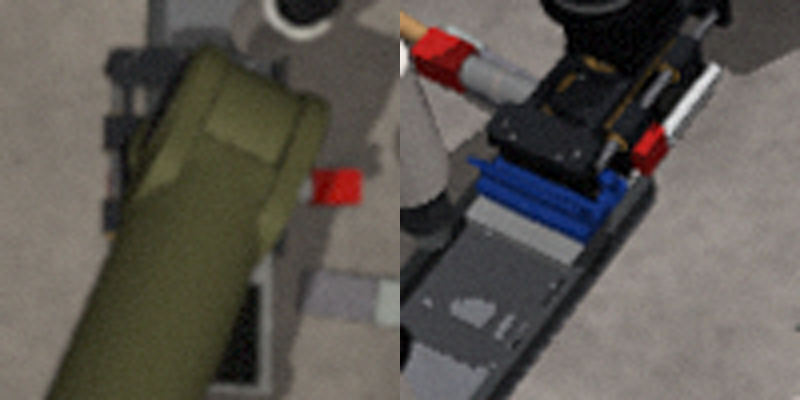

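Picture 8: the tube is level over the trough. The far cap is within 1 to 2 px of where a level tube would put it. Lower it.

Emit:
move_arm:
  dp:
    - [-0.2, 0.03, 0.3]
    - [-0.2, 0.03, 0.9]
    - [-0.2, 0.03, 1.5]
    - [-0.2, 0.03, 2.1]
    - [-0.2, 0.03, 2.1]
  turn: [0, 0, 0, 0, 0]
  jaw: [-1, -1, -1, -1, -1]

```text
time: 18.3
position: [0.5459, -0.2357, 0.0768]
tool_rot: [-2.272, -2.162, 0.004]
ft_force: [-0.5, -0.3, -0.6]
grip_width: 0.319
```

Emit:
move_arm:
  dp:
    - [0, 0, 0]
    - [0, 0, 0]
    - [0, 0, 0]
  turn: [0, 0, 0]
  jaw: [-1, -1, -1]

```text
time: 18.6
position: [0.5489, -0.2369, 0.081]
tool_rot: [2.275, 2.165, 0.003]
ft_force: [-0.3, -0.4, -1.5]
grip_width: 0.318
```

```bash
python3 d.py pics/c7.png
```

```text
t 18.6 p [ 0.5489 -0.2369  0.081 ] th -2.85 tilt 0.11 F [-0.3 -0.4 -1.5] w 0.318
dp [ 0.08 -0.02  0.2 ] turn -0.01 len 6
dp [0.   0.   0.93] turn 0.0 len 28
top far cap top expected [397.8 212.4] red: [([397.5, 212.2], 103)]
scene far cap top expected [172.5 159.4] red: [([172.5, 160.7], 134)]
```

Emit:
move_arm:
  dp:
    - [0.06, 0, 0.2]
    - [0.06, 0, 0.4]
    - [0.06, 0, 0.6]
    - [0.06, 0, 0.75]
    - [0.06, 0, 0.75]
  turn: [0, 0, 0, 0, 0]
  jaw: [-1, -1, -1, -1, -1]

```text
time: 19.2
position: [0.5475, -0.2345, 0.0562]
tool_rot: [-2.274, -2.164, 0.001]
ft_force: [0.0, 0.3, -1.5]
grip_width: 0.316
```

```bash
python3 -c "
from h import *
go((.5483,-.2346,.047,-2.8))"
```

```text
t 19.2 p [ 0.5475 -0.2345  0.0562] th -2.86 tilt 0.13 F [ 0.   0.3 -1.5] w 0.316
dp [-0.    0.03  0.31] turn -0.01 len 9
```

Emit:
move_arm:
  dp:
    - [0, 0, 0.1]
    - [0, 0, 0.2]
    - [0, 0, 0.28]
    - [0, 0, 0.32]
    - [0, 0, 0.32]
  turn: [0, 0, 0, 0, 0]
  jaw: [-1, -1, -1, -1, -1]

```text
time: 19.7
position: [0.5481, -0.2347, 0.0476]
tool_rot: [-2.275, -2.165, -0.001]
ft_force: [0.3, 0.4, -2.1]
grip_width: 0.315
```

```bash
python3 d.py pics/c8.png
```

```text
t 19.7 p [ 0.5481 -0.2347  0.0476] th -2.85 tilt 0.06 F [ 0.3  0.4 -2.1] w 0.315
dp [ 0.    0.01 -0.91] turn -0.01 len 27
dp [0.   0.   0.93] turn 0.0 len 28
top far cap top expected [394.5 213.4] red: [([394.2, 213.3], 98)]
scene far cap top expected [175.6 166.3] red: [([174.9, 167.4], 118)]
```

View pics/c8.png

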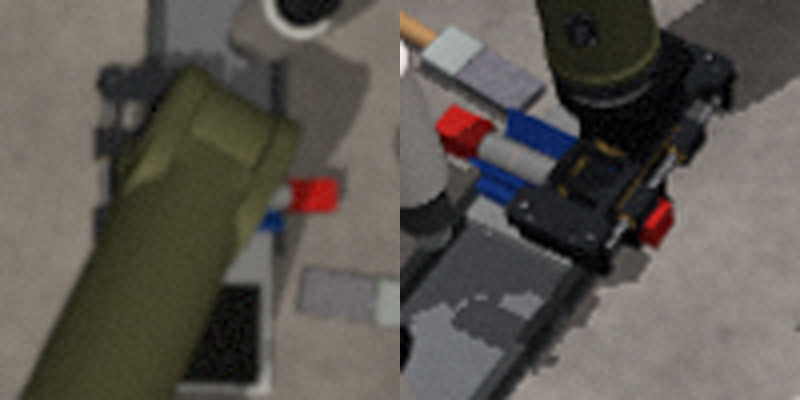

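Picture 9: the tube is down between the trough walls and level. Ease down a little until it makes contact.

Emit:
move_arm:
  dp:
    - [0, 0, 0.03]
    - [0, 0, 0.06]
    - [0, 0, 0.06]
    - [0, 0, 0.06]
  turn: [0, 0, 0, 0]
  jaw: [-1, -1, -1, -1]

```text
time: 20.2
position: [0.5484, -0.2348, 0.0462]
tool_rot: [-2.276, -2.165, -0.001]
ft_force: [-0.0, 0.2, -0.1]
grip_width: 0.316
```

Emit:
move_arm:
  dp:
    - [0, 0, 0.03]
    - [0, 0, 0.05]
    - [0, 0, 0.05]
    - [0, 0, 0.05]
  turn: [0, 0, 0, 0]
  jaw: [-1, -1, -1, -1]

```text
time: 20.6
position: [0.5495, -0.2348, 0.0459]
tool_rot: [2.275, 2.165, 0.004]
ft_force: [-1.5, 1.1, 8.3]
grip_width: 0.315
```

It's seated: 8 N upward at TCP z 0.046. Release, then retreat straight up.

Emit:
move_arm:
  dp:
    - [0, 0, -0.04]
    - [0, 0, -0.04]
    - [0, 0, -0.04]
    - [0, 0, -0.04]
    - [0, 0, -0.04]
  turn: [0, 0, 0, 0, 0]
  jaw: [-1, -0.2, 0.2, 0.6, 0.6]

```text
time: 21.1
position: [0.548, -0.2348, 0.0454]
tool_rot: [-2.276, -2.165, -0.001]
ft_force: [0.6, 0.2, -0.7]
grip_width: 0.589
```

Emit:
move_arm:
  dp:
    - [0, 0, 0]
    - [0, 0, 0]
    - [0, 0, -0.5]
    - [0, 0, -1.2]
    - [0, 0, -2]
  turn: [0, 0, 0, 0, 0]
  jaw: [0.6, 0.6, 0.6, 0.6, 0.6]

```text
time: 21.6
position: [0.5479, -0.2348, 0.1069]
tool_rot: [-2.276, -2.164, -0.0]
ft_force: [0.6, 0.1, 0.7]
grip_width: 0.796
```

Emit:
move_arm:
  dp:
    - [0, 0, -1]
    - [1, -0.2, -2]
    - [2.5, -0.4, -2.5]
    - [4, -0.6, -2.5]
    - [5.5, -0.8, -2.5]
  turn: [0, 0, 0, 0, 0]
  jaw: [0.6, 0.6, 0.6, 0.6, 0.6]

```text
time: 22.1
position: [0.5329, -0.0677, 0.1831]
tool_rot: [2.276, 2.163, 0.005]
ft_force: [0.6, 1.5, -0.7]
grip_width: 0.801
```

Emit:
move_arm:
  dp:
    - [1, 0, 0]
    - [2, 0, 0]
    - [2, 0, 0]
    - [2, 0, 0]
    - [2, 0, 0]
  turn: [0, 0, 0, 0, 0]
  jaw: [0.6, 0.6, 0.6, 0.6, 0.6]

```text
time: 22.6
position: [0.5356, -0.0105, 0.1815]
tool_rot: [2.278, 2.163, 0.001]
ft_force: [-0.9, -0.6, 0.4]
grip_width: 0.799
```

```bash
python3 - <<'E'
from h import *
go()
T=ctrl.get_image('top');S=ctrl.get_image('scene')
c=[cv2.resize(im[y-50:y+50,x-50:x+50,::-1],None,fx=4,fy=4,interpolation=cv2.INTER_CUBIC) for im,x,y in((T,366,215),(S,210,185))]
cv2.imwrite('pics/c9.png',np.hstack(c))
for cam,im,b,sb,sp in(('top',T,(330,180,420,250),(372,218),(370,247)),('scene',S,(140,130,260,240),(215,180),(220,155))):
    h=cv2.cvtColor(im,cv2.COLOR_RGB2HSV).astype(int);H,s,v=h[...,0],h[...,1],h[...,2]
    n,l,st,ce=cv2.connectedComponentsWithStats((((H<8)|(H>172))&(s>120)&(v>40)).astype(np.uint8))
    for i in range(1,n):
        if st[i,4]>15 and b[0]<ce[i][0]<b[2] and b[1]<ce[i][1]<b[3]: print(cam,'cap',ce[i].round(1),st[i,4],np.round(ray(cam,*ce[i],.07 if cam=='top' else .062),4))
    blob(cam,im,(v<45),sp,.038,'pad')
for n in("jar_a","dish","flask","cup","brush"):
    r=ctrl.look_for("top",n)
    print(n,[(np.round(ray("top",*q["rect"][:2],.05)[:2],3),round(q["confidence"],2)) for q in r[:2]])
E
```

```text
t 22.6 p [ 0.5356 -0.0105  0.1815] th -2.97 tilt 0.05 F [-0.9 -0.6  0.4] w 0.799
top cap [346.6 212.2] 102 [ 0.549  -0.2294  0.07  ]
top cap [394.1 212.9] 106 [ 0.5421 -0.3916  0.07  ]
top pad n 493 centroid [ 0.4256 -0.3068] rect c 426.3 -307.3 LW 79.9 69.6 long dir deg -2.4
scene cap [175.1 167.7] 115 [ 0.5397 -0.3971  0.062 ]
scene cap [219.8 188.8] 170 [ 0.5504 -0.2327  0.062 ]
scene pad n 513 centroid [ 0.4265 -0.3097] rect c 425.6 -309.9 LW 89.1 77.5 long dir deg -3.1
jar_a [(array([0.643, 0.047]), 0.56)]
dish [(array([0.441, 0.512]), 0.77), (array([ 0.479, -0.316]), 0.32)]
flask []
cup [(array([ 0.582, -0.522]), 0.98)]
brush [(array([ 0.454, -0.473]), 0.8), (array([ 0.584, -0.525]), 0.64)]
```

View pics/c9.png

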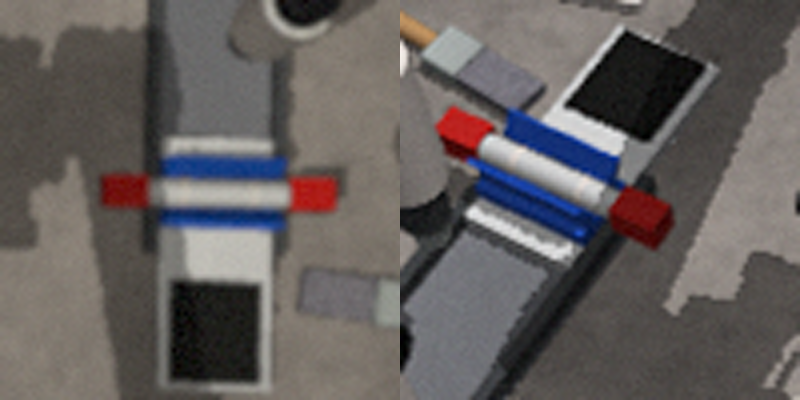

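Picture 10: the tube lies centred in the trough with both caps outside its ends. Its centre measures (0.5455, -0.311), and the arm is clear. The pad moved 116 mm. Handing in.

```bash
python3 -c "
from bench import ctrl
print(ctrl.close_job())"
```

```text
the job is handed in; nothing more can be done
None
```

The job is handed in at about 23 s of the 67 s allowed. My last checks show the tube in the trough and let go; `close_job` gave no verdict.

**What I did:**
- I dragged the carriage out by its rubber pad at 8 to 11 N.
- I snapped the tube forward out of its clips, laid it on the mat and let go.
- I took it again by its +y cap, about 78 mm from its middle, and lowered it level until it seated at about 8 N. Then I let go and moved the arm clear.

**Last checks:**
- **Tube:** its centre is at about (0.5455, -0.311). The trough centre is at about (0.5445, -0.3125), and the tube lies within about 1° of the trough's direction in both cameras.
- **Carriage:** the pad moved about 116 mm, which gives a pull of at least 0.116 m. I saw no clear force spike at the stop, so being at the stop rests on the camera measurements. Those also put the trough about where it should be when fully out.
- **Bystanders:** jar_a, dish and cup came out within about 3 mm of their first readings. The brush read about 10 mm off, within the detector's noise.

**Checks that failed or disagreed:**
- The last flask look-up returned nothing, and I did not look up jar_b at the end. Nothing was seen to touch either.
- The two cameras differed by 2 to 6 mm along the trough, within the 16 mm allowed.

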